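Slide a vial tray past its spring catch

TASK

Press the steel spring strip behind the vial tray right down with the fingertips so that the two catch teeth drop, and, keeping it pressed down, push the tray along its track past the teeth until it is fully home against the warmer. Then let go so that the teeth spring up behind the tray, and move clear. Do not lift or tip the tray, and leave the glassware and the loose vial beside the track where they are.

Things in the scene. Friction and masses are not known exactly. Their poses are not given: they have to be found in the camera images.
- dock: Fixed straight track. Origin on the bench, on the centre line, midway between the two catch teeth. x points along the track towards the warmer (the way to push; 60 to 120 degrees left of the robot's +x), z up. It starts at x = -180 mm. Grey painted rails at |y| = 44 to 66 mm carry the tray 34 mm above the bench; their lips (|y| over 52 mm, top 48 mm high) keep it from lifting.
- track_end (a point): Centre of the end stop, 55 mm above the bench: the flat face, at dock x = +104 mm, of the white and blue vial warmer (150 mm deep, 180 mm wide, 95 mm high). The tray's front meets it when home.
- catch (a joint): Travel of the spring catch in m: 0 up, 0.014 fully down; moves straight down, about 3 N to start and 7 N at the bottom, and springs back up. One steel piece: a flat strip and two teeth. The teeth clear the tray only from about 10 mm down: press it to the bottom and keep it there while any part of the tray is over the teeth.
- treadle (a point): Point on the strip's top face, on the centre line, at dock x = -150 mm, behind the tray; moves with the strip. The strip is 48 mm wide, runs from dock x = -170 to +26 mm (also under the tray), its top 38 mm above the bench when up and 24 mm when down. Open from above behind the tray. Press it anywhere; fingers may slide along it while pressing.
- tooth (a point): Top centre of the tooth on the dock's +y side; its twin is at -y. Each spans dock x = -4 to +4 mm and |y| = 29 to 42 mm, so pressing fingers can pass through the 58 mm between them. Tops 43 mm above the bench when up (they block the tray's runners), 29 mm when down.
- tray_push (a point): Centre of the outer face of the tray's flat rear wall, the face to push, 59 mm above the bench; x towards the warmer. The wall is 96 mm wide, top 72 mm above the bench, lower edge 42 mm in the middle (the strip passes under). In the dock frame it starts at x = -125 to -100 mm and is at +14 mm when fully home; the teeth rise freely behind it from +4 mm on.
- tray: The loose white tray, 90 mm long, 111 mm wide over its runners, about 0.35 kg, with nine fixed amber vials whose caps reach 78 mm above the bench. Origin at the centre of its underside, 45 mm ahead of its rear face, 34 mm above the bench; x towards the warmer, z up.
- flask: Bystander beside the track: conical glass flask, 74 mm across its foot, 112 mm tall; origin at the centre of its underside.
- reagent: Bystander beside the track: amber bottle 60 mm across, 120 mm tall; origin at the centre of its underside.
- beaker: Bystander beside the track: glass beaker 64 mm across, 80 mm tall; origin at the centre of its underside.
- vial: Bystander beside the track: loose capped vial, 22 mm across, 32 mm tall; origin at the centre of its underside.
Things that resemble listed ones, but are neither listed nor needed, are in the scene too. What is shaped like the tray but green or purple is not meant.

How it is judged:
By the outcome, as a careful person would: the job done as asked, in the order asked, and still so for the second after the job is handed in, with the robot touching nothing.
It also fails if it takes over 43 s, if anything falls off the work surface, if the arm or the gripper's body presses on something with over 40 N, if the wrist force passes 120 N, or if a joint passes its speed limit or range.

ROBOT

A 7-joint arm with a two-finger parallel gripper is mounted at the origin on the work surface. World frame = base frame: x ahead of the robot, y to its left, z up, the work surface at z = 0. Lengths are in m, angles in rad, forces in N, time in s.
With the tool pointing down it reaches from about 0.425 to 1.025 m from the base axis. Payload 9.4 kg.
Tool frame: the origin (TCP) lies midway between the tips of the shut fingers; the grasp point (between the pads) lies 19 mm behind it; z points along the fingers, y is the direction in which the jaws open and shut (so a half turn about z gives the same grasp; the last joint's range is limited). The gripper opens to 93 mm and grips with 3 to 60 N. Pads are 15 mm wide; open, the fingers measure 128 mm over their backs; the gripper's body (75 mm by 188 mm) begins 65 mm behind the grasp point.
Start: joints at [-1.209, 0.599, -0.003, 1.599, 0.002, 0.943, -0.08], TCP at [0.308, 0.656, 0.219] pointing down, gripper open.
Joint ranges: [-2.57, 2.57], [-0.35, 1.97], [-1.29, 1.29], [0.11, 2.56], [-1.05, 4.19], [0.11, 1.86], [-2.63, 2.63]. Speed limits (rad/s): [2.22, 2.22, 3.01, 3.01, 3.14, 3.14, 3.14].

INTERFACE

Orientations are given as [roll, pitch, yaw] about the fixed x, y, z axes, in that order (R = Rz(yaw) Ry(pitch) Rx(roll)).
In Python, from rig import ctrl gives the robot as it stands. The module is installed in compiled form; this text tells all that it offers. Calls block until the motion is done:
- ctrl.reach(position, orientation): joint-space move of the TCP to a pose.
- ctrl.move_l(position, rotation=None, feed=0.15): straight line of the TCP; rotation=None keeps the orientation; feed is the mean speed in m/s.
- ctrl.move_joints(angles): joint-space move.
- ctrl.open_gripper() and ctrl.gripper_close(): open the fingers fully, or close them until they stop; the grip force is fixed at half the most.
- ctrl.dwell(seconds).
- ctrl.ik(position, orientation): joint angles nearest the present ones, or None.
- ctrl.get_state(): the state.
- ctrl.snapshot(name): name is "scene" or "top" or "wrist"; returns the picture (420x560x3 uint8, red, green, blue); there is no depth.
- ctrl.calibration(name): a dict with "camera_matrix" (3x3 intrinsics, pixels), "R" (3x3) and "t" (3): a world point X has camera coordinates R X + t; the wrist camera has in their place "mount" (4x4, takes a point from camera to tool coordinates, whose origin is the TCP and whose axes are the flange's). Camera axes: x right, y down, z forward; pixel columns grow to the right and rows downward; lengths in m; the calibration is good to about 2 mm. A picture is of the moment at which its call begins: read the wrist's pose just before it. calibration takes no time and is no camera call.
A pose or a line that the arm cannot do raises ctrl.PlanningError and nothing moves.
- ctrl.hand_in(): hands the job in, once; it reports no verdict.
The state is a dict: "time": time; "joints": joint angles; "qvel": joint speeds; "joint_efforts": joint torques, N m; "tcp_pos": TCP position; "ee_rot": TCP orientation; "force": force on the tool from outside, world axes, zero at the start; "wrist_torque": the same for the moment, N m; "width": finger opening in m.
Only numpy, scipy, OpenCV 4.12 (cv2) and the standard library are available. Lean on these libraries where they do the work, as an engineer would, in place of code of your own. Each camera call takes 0.05 s, during which the arm holds its last target.

## Working session

There is one attempt and no reset: what is moved stays moved. The work goes in short steps, each a Python script; the robot and the scene stay as the last script left them, time stands still between calls to the robot, and variables do not carry over. Pictures are saved under pics/ and viewed, and the job is handed in when it is done.

```bash
mkdir -p pics; python3 - <<'E'
from rig import ctrl
import cv2
for n in ["scene","top","wrist"]:
    cv2.imwrite(f"pics/{n}0.png",ctrl.snapshot(n)[:,:,::-1])
    c=ctrl.calibration(n);print(n,c)
s=ctrl.get_state();print({k:s[k] for k in("time","tcp_pos","ee_rot","force","width")})
E
```

```text
scene {'camera_matrix': array([[399.60511142,   0.        , 279.41645157],
       [  0.        , 399.60511142, 213.61264388],
       [  0.        ,   0.        ,   1.        ]]), 'R': array([[ 0.84653124,  0.53233613,  0.00176157],
       [ 0.42681252, -0.67674048, -0.59987782],
       [-0.31814451,  0.50856717, -0.80008968]]), 't': array([-0.4714752 , -0.22036586,  0.91838   ])}
top {'camera_matrix': array([[477.1659298 ,   0.        , 283.26774808],
       [  0.        , 477.1659298 , 214.43173089],
       [  0.        ,   0.        ,   1.        ]]), 'R': array([[ 0.01331427, -0.99963242, -0.02361666],
       [-0.99005539, -0.00987134, -0.14033134],
       [ 0.14004663,  0.02525022, -0.9898229 ]]), 't': array([-0.01766491,  0.55822532,  0.88186211])}
wrist {'camera_matrix': array([[305.9216487 ,   0.        , 280.77777673],
       [  0.        , 305.9216487 , 210.53515349],
       [  0.        ,   0.        ,   1.        ]]), 'mount': array([[ 2.31102194e-04, -9.70441312e-01, -2.41337123e-01,
         6.65336039e-02],
       [ 9.99999499e-01, -1.06902976e-05,  1.00057704e-03,
        -7.49217725e-04],
       [-9.73581264e-04, -2.41337233e-01,  9.70440824e-01,
        -1.66070002e-01],
       [ 0.00000000e+00,  0.00000000e+00,  0.00000000e+00,
         1.00000000e+00]])}
{'time': 0.15, 'tcp_pos': array([0.30791826, 0.65595982, 0.21798487]), 'ee_rot': array([-3.14042769e+00,  1.39641024e-04,  2.70278793e+00]), 'force': array([-0.00189074, -0.20361185,  0.08837352]), 'width': 0.09295121805442513}
```

View pics/scene0.png

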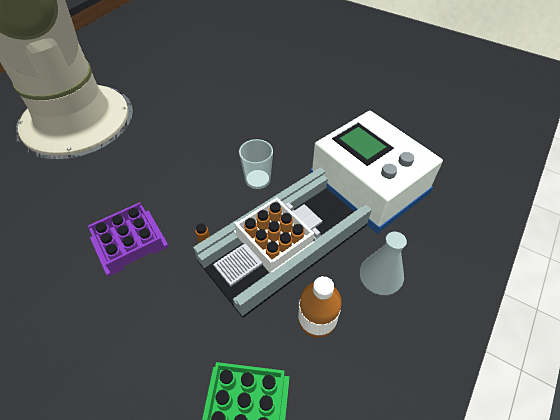

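View pics/top0.png

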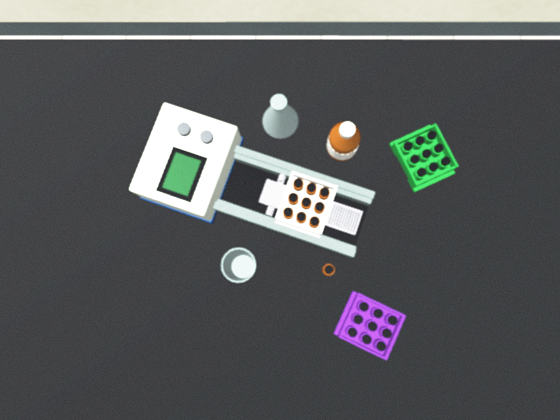

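View pics/wrist0.png

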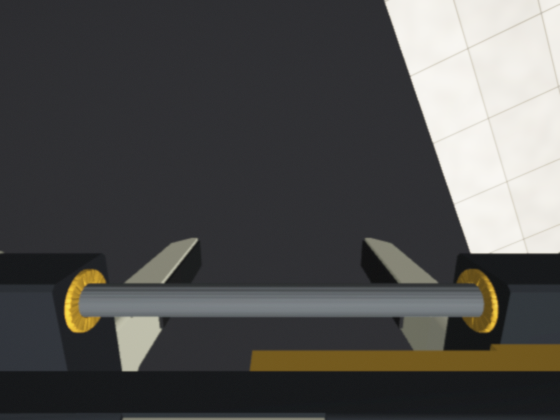

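The white tray is at top (305,205) and scene (275,232). Lookalikes are purple at top (370,325) and green at top (424,157). Next is a close crop to choose and measure.

```bash
python3 - <<'E'
import cv2
a=cv2.imread("pics/top0.png")[130:270,210:390]
cv2.imwrite("pics/topc.png",cv2.resize(a,None,fx=4.3,fy=4.2857,interpolation=cv2.INTER_CUBIC)) 
a=cv2.imread("pics/scene0.png")[165:315,185:385]
cv2.imwrite("pics/scenec.png",cv2.resize(a,None,fx=4,fy=4,interpolation=cv2.INTER_CUBIC))
E
```

```text
(no output)
```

View pics/topc.png

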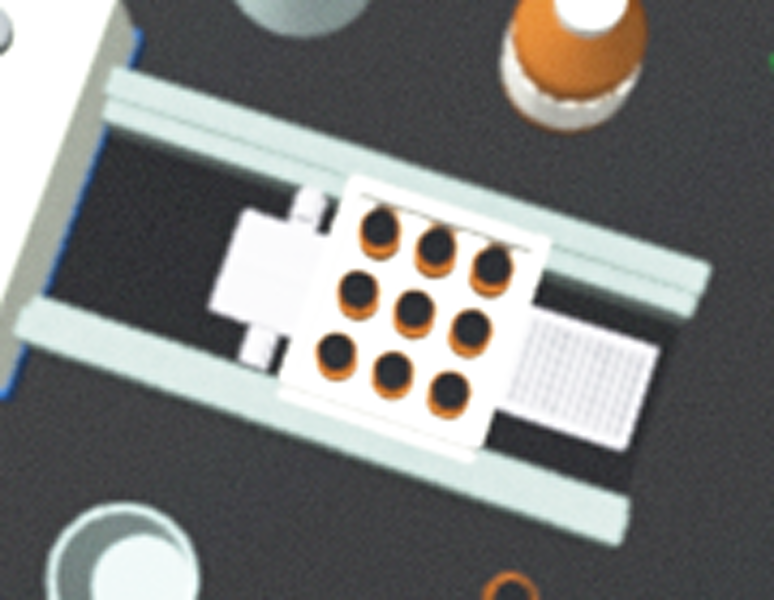

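View pics/scenec.png

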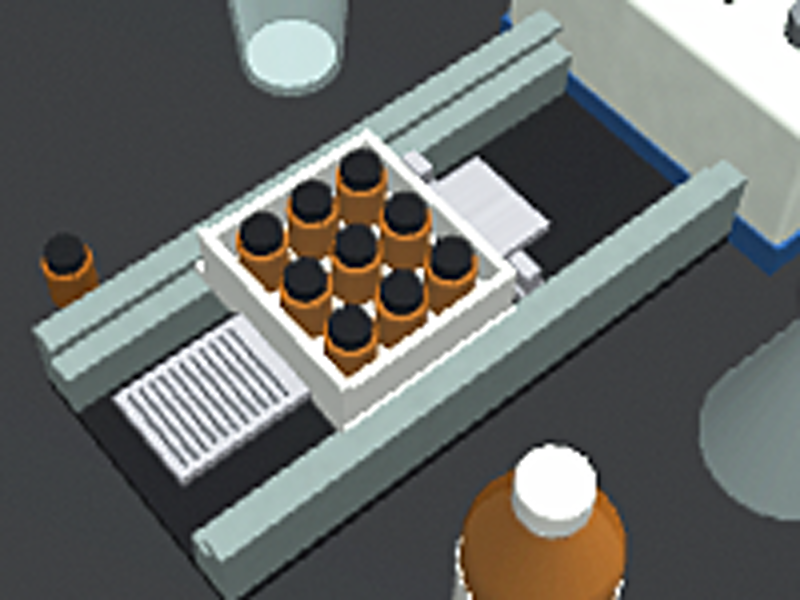

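The white tray sits in the dock: ribbed strip behind it at crop (585,380), a tooth on each side at crop (308,205) and (258,345), warmer to the left. Fitting the dock pose from strip and tray corners in both views.

```bash
cat > h.py <<'E'
import numpy as np
from rig import ctrl
def proj(n,P):
    c=ctrl.calibration(n);q=(c["R"]@np.atleast_2d(P).T).T+c["t"];q=(c["camera_matrix"]@q.T).T
    return q[:,:2]/q[:,2:]
def back(n,uv,z):
    c=ctrl.calibration(n);uv=np.atleast_2d(uv)
    d=(np.linalg.inv(c["camera_matrix"])@np.c_[uv,np.ones(len(uv))].T).T@c["R"]
    o=-c["R"].T@c["t"];return o+d*((z-o[2])/d[:,2])[:,None]
E
python3 - <<'E'
from h import *
from scipy.optimize import least_squares
T=lambda a:np.array(a)/[4.3,4.2857]+[210,130]
S=lambda a:np.array(a)/4+[185,165]
D=[("top",T([660,345]),(-.170,-.024,.038)),("top",T([625,450]),(-.170,.024,.038)),("top",T([245,207]),(.026,-.024,.038)),("top",T([208,308]),(.026,.024,.038)),
("scene",S([113,397]),(-.170,.024,.038)),("scene",S([185,483]),(-.170,-.024,.038)),("scene",S([478,157]),(.026,.024,.038)),("scene",S([550,225]),(.026,-.024,.038))]
def f(p,names=("top","scene")):
    c,s=np.cos(p[2]),np.sin(p[2]);r=[]
    for n,uv,P in D:
        if n in names:
            W=[p[0]+c*P[0]-s*P[1],p[1]+s*P[0]+c*P[1],P[2]];r.append(proj(n,W)[0]-uv)
    return np.ravel(r)
for nm in (("top",),("scene",),("top","scene")):
    r=least_squares(f,[.5,0,1.3],args=(nm,),x_scale=[.1,.1,.1]);print(nm,r.x,np.degrees(r.x[2]),np.round(r.fun,1))
p=r.x;R=np.array([[np.cos(p[2]),-np.sin(p[2])],[np.sin(p[2]),np.cos(p[2])]])
d=lambda W:np.round((W[:,:2]-p[:2])@R*1000,1)
print("tray rear top",d(back("top",T([[551,237],[480,455]]),.072)),d(back("scene",S([[203,230],[345,385]]),.072)))
print("teeth",d(back("top",T([[308,197],[258,345]]),.043)))
print("warm bottom/flask/reag cap/beak/vial",d(back("top",[[280,125]],0)),d(back("top",[[347,130]],.12)),d(back("top",[[239,265],[329,270]],0)))
for dx in(-.143,-.004):
    W=p[:2]+R@[dx,0]
    for yaw in(p[2]+np.pi/2,p[2]-np.pi/2):
        for z in(.15,.02): print(dx,W,np.hypot(*W),yaw,ctrl.ik([*W,z],[np.pi,0,yaw]))
E
```

```text
('top',) [0.59774268 0.00429327 1.24988942] 71.61338880345733 [-0.5  0.4 -0.1 -0.6  0.1  0.4  0.5 -0.2]
('scene',) [0.60202745 0.00396102 1.24850785] 71.53423036636653 [ 0.3  0.4 -0.5 -0.2  0.  -0.   0.3 -0.3]
('top', 'scene') [0.60004053 0.00429103 1.24976506] 71.60626328409583 [-0.6 -0.7 -0.1 -1.8  0.2 -0.7  0.6 -1.4 -0.5 -0.2 -1.3 -0.9 -0.9 -0.6
 -0.6 -0.9]
tray rear top [[-109.1  -46.6]
 [-110.3   54. ]] [[-105.    45.9]
 [-105.6  -47.6]]
teeth [[ -0.3 -35.2]
 [ -1.4  36.2]]
warm bottom/flask/reag cap/beak/vial [[  42.6 -144.6]] [[ -91.5 -137.3]] [[  24.8  154.2]
 [-147.   105.1]]
-0.143 [ 0.55491755 -0.13140318] 0.5702633446160835 2.8205613861522965 [ 0.11410036  0.50337835  0.02698581  2.0237756  -0.02257085  0.61471259
  1.40594524]
-0.143 [ 0.55491755 -0.13140318] 0.5702633446160835 2.8205613861522965 [ 0.20977966  0.70623541 -0.11353068  2.08986543  0.21251362  0.3560488
  1.17346569]
-0.143 [ 0.55491755 -0.13140318] 0.5702633446160835 -0.32103126743749666 [-0.33495404  0.60357264  0.71290026  2.05132332 -0.60958554  0.7054638
 -1.11953804]
-0.143 [ 0.55491755 -0.13140318] 0.5702633446160835 -0.32103126743749666 [-0.16582683  0.7630109   0.45830301  2.11436605 -0.79818942  0.44115648
 -0.96723844]
-0.004 [5.98778348e-01 4.95385012e-04] 0.5987785530569828 2.8205613861522965 [-9.53545658e-02  5.31906916e-01 -3.26019793e-04  1.95872551e+00
  2.72876995e-04  6.50960272e-01  1.15391244e+00]
-0.004 [5.98778348e-01 4.95385012e-04] 0.5987785530569828 2.8205613861522965 [-0.0495699   0.7233353  -0.06904804  2.02578234  0.1186196   0.39616272
  1.03889189]
-0.004 [5.98778348e-01 4.95385012e-04] 0.5987785530569828 -0.32103126743749666 [-0.55466652  0.6349465   0.71434554  1.98761822 -0.61103486  0.74408327
 -1.36119366]
-0.004 [5.98778348e-01 4.95385012e-04] 0.5987785530569828 -0.32103126743749666 [-0.43414902  0.79924704  0.53099553  2.0511169  -0.82886455  0.51487282
 -1.17783622]
```

Dock at about (0.600, 0.004) with yaw 71.6°. The two cameras differ by about 4 mm in x. Checks agree: teeth come out at (0, ±36) and the tray's rear at about -107 mm. I'll move above the strip with the jaws along the track, fingers shut, and check with the wrist camera.

```bash
cat >> h.py <<'E'
p=np.array([.6000,.0043,1.2498]);YAW=p[2]+np.pi/2
def W(dx,dy=0):
    c,s=np.cos(p[2]),np.sin(p[2]);return p[:2]+[c*dx-s*dy,s*dx+c*dy]
def DK(w):
    c,s=np.cos(p[2]),np.sin(p[2]);return (np.asarray(w)[:2]-p[:2])@np.array([[c,-s],[s,c]])
E
python3 - <<'E'
from h import *
import cv2
ctrl.gripper_close()
ctrl.reach([*W(-.142),.20],[np.pi,0,YAW])
s=ctrl.get_state();print(s["time"],s["tcp_pos"],s["ee_rot"],s["force"],s["width"],DK(s["tcp_pos"]))
np.save("ws.npy",np.r_[s["tcp_pos"],s["ee_rot"]])
cv2.imwrite("pics/wrist1.png",ctrl.snapshot("wrist")[:,:,::-1])
cv2.imwrite("pics/scene1.png",ctrl.snapshot("scene")[:,:,::-1])
E
```

```text
4.5 [ 0.55554516 -0.12958     0.19995383] [3.14130837e+00 1.96177874e-05 2.82188587e+00] [ 0.58849867 -0.49155867 -0.2469273 ] 0.000835296577550732 [-1.41067654e-01 -5.66151928e-05]
```

View pics/wrist1.png

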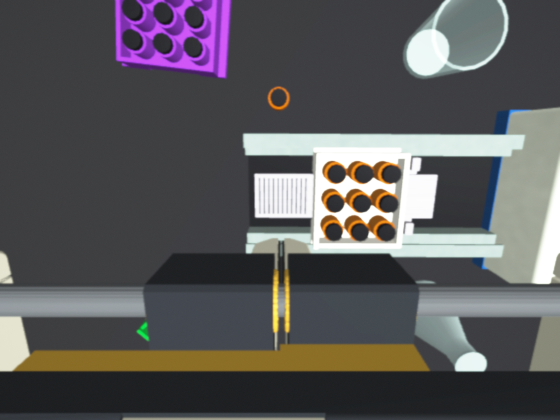

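View pics/scene1.png

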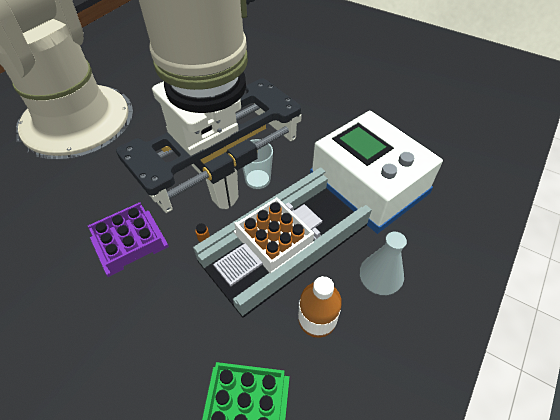

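The wrist view shows the strip's rear corners at (254,174) and (256,218), its front edge at about (436,175)-(435,218), and the tray's rear top edge at u≈313. I'll check those against the fit.

```bash
python3 - <<'E'
from h import *
import cv2
a=cv2.imread("pics/wrist1.png")[125:265,235:445]
cv2.imwrite("pics/w1c.png",cv2.resize(a,None,fx=3.8,fy=4,interpolation=cv2.INTER_CUBIC))
from scipy.spatial.transform import Rotation as Ro
s=np.load("ws.npy");c=ctrl.calibration("wrist");R=Ro.from_euler("xyz",s[3:]).as_matrix()
M=c["mount"];o=R@M[:3,3]+s[:3];Rc=R@M[:3,:3]
def wb(uv,z):
    d=Rc@np.linalg.inv(c["camera_matrix"])@[*uv,1];return o+d*(z-o[2])/d[2]
for uv,z in[((254,174),.038),((256,218),.038),((436,175),.038),((435,218),.038),((313,150),.072),((313,247),.072),((415,164),.043),((408,229),.043)]:
    print(uv,np.round(1000*DK(wb(uv,z)),1))
E
```

```text
(254, 174) [-170.2   25.3]
(256, 218) [-168.9  -23.6]
(436, 175) [25.3 24.5]
(435, 218) [ 30.2 -23.4]
(313, 150) [-111.1   52.3]
(313, 247) [-108.5  -44.9]
(415, 164) [-0.7 36.7]
(408, 229) [ -0.8 -34.7]
```

View pics/w1c.png

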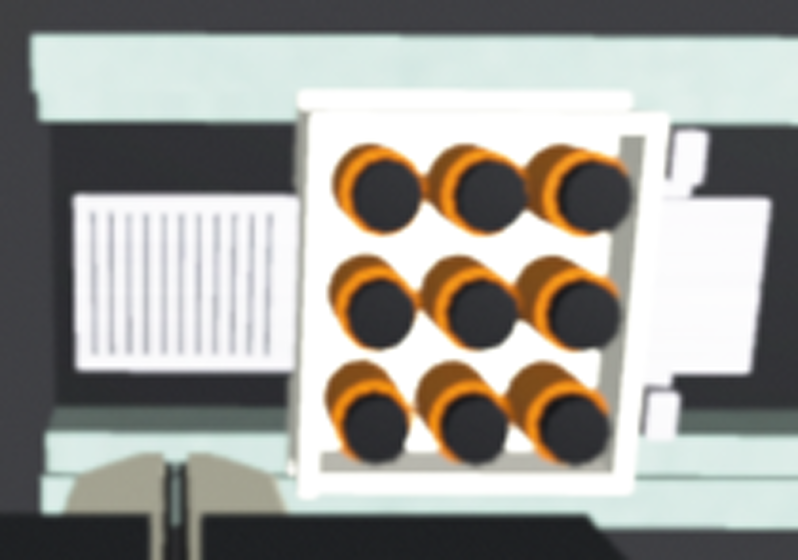

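Three views agree within about 1 mm across the track, and the tray's rear is at about -108 mm. Pressing down now in steps, watching the force.

```bash
python3 - <<'E'
from h import *
import cv2
ctrl.move_l([*W(-.142),.05],[np.pi,0,YAW],feed=.1)
f0=ctrl.get_state()["force"];print(f0)
for z in(.040,.034,.028,.025,.023,.021,.019,.017):
    ctrl.move_l([*W(-.142),z],feed=.04)
    s=ctrl.get_state();print(z,round(s["time"],2),s["tcp_pos"][2],np.round(s["force"]-f0,1))
    if (s["force"]-f0)[2]>14: break
np.save("f0.npy",np.r_[f0,z])
cv2.imwrite("pics/scene2.png",ctrl.snapshot("scene")[165:315,185:385,::-1].repeat(4,0).repeat(4,1))
cv2.imwrite("pics/top2.png",ctrl.snapshot("top")[130:270,210:390,::-1].repeat(4,0).repeat(4,1))
E
```

```text
[0.78451896 0.09073183 0.1745494 ]
0.04 6.65 0.039668591348948956 [-1.1 -0.3 -0.8]
0.034 6.95 0.03402020184928429 [-0.5 -1.1  4.2]
0.028 7.25 0.02823001481272797 [-0.3 -0.6  6.7]
0.025 7.5 0.025355861805511297 [-1.5 -0.2  6.7]
0.023 7.75 0.02412080814344688 [-2.7  0.9 14. ]
```

View pics/scene2.png

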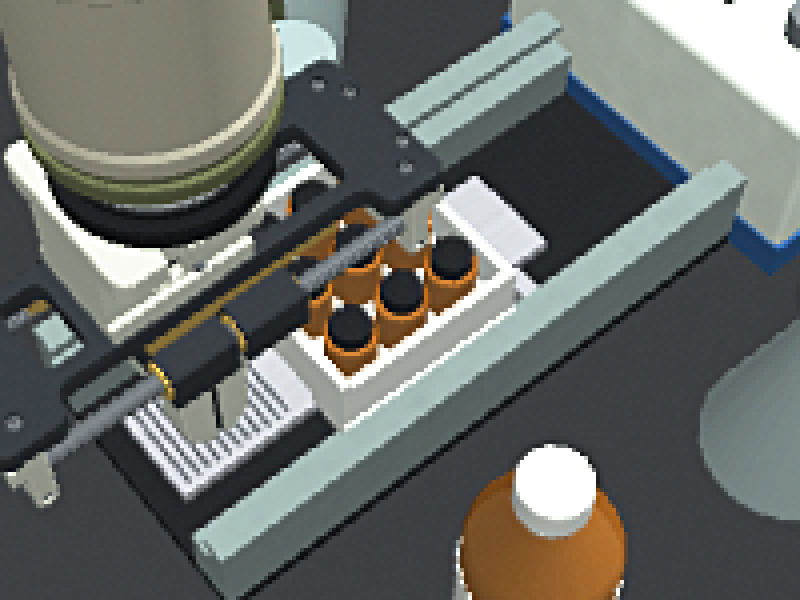

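View pics/top2.png

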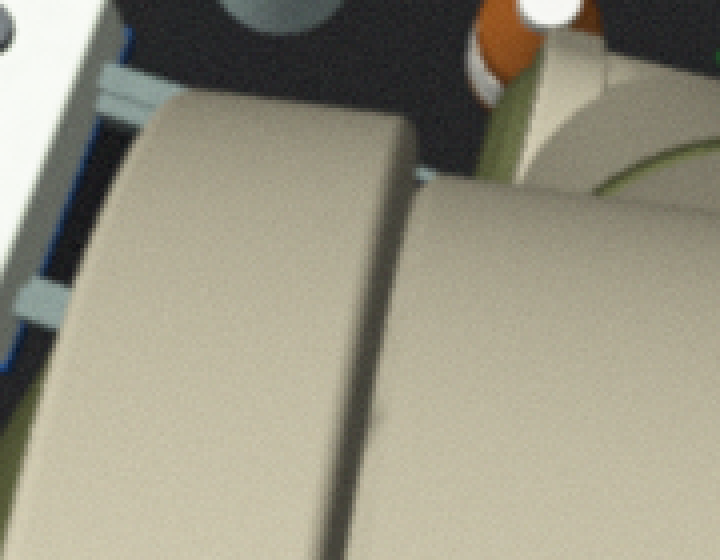

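The strip bottoms at z = 0.024 with 14 N, as specified, and the fingers stand clear behind the tray. I'll press slightly harder and push in segments, monitoring height and force.

```bash
cat > push.py <<'E'
from h import *
import sys
f0=np.load("f0.npy")[:3];u=np.array([np.cos(p[2]),np.sin(p[2])])
def seg(x,z,feed=.04):
    ctrl.move_l([*W(x),z],[np.pi,0,YAW],feed=feed);s=ctrl.get_state();f=s["force"]-f0
    print(f"cmd {x*1e3:.0f} t {s['time']:.2f} x,y {np.round(1e3*DK(s['tcp_pos']),1)} z {s['tcp_pos'][2]*1e3:.1f} Fz {f[2]:.1f} Fx {f[:2]@u:.1f} Fy {f[1]*u[0]-f[0]*u[1]:.1f} w {s['width']*1e3:.1f}")
    return f[:2]@u,f[2],s
E
python3 - <<'E'
from push import *
z=.0215
seg(-.142,z)
for x in(-.135,-.128,-.121,-.114,-.107,-.10,-.09):
    fx,fz,s=seg(x,z)
    if s["tcp_pos"][2]>.0255 or fx<-25: print("STOP");break
import cv2
cv2.imwrite("pics/scene3.png",ctrl.snapshot("scene")[165:315,185:385,::-1].repeat(4,0).repeat(4,1))
E
```

```text
cmd -142 t 8.10 x,y [-142.1   -0.4] z 23.8 Fz 30.0 Fx -1.1 Fy 4.6 w 0.2
cmd -135 t 8.43 x,y [-140.4   -0.4] z 23.8 Fz 30.6 Fx -16.9 Fy 4.9 w 0.3
cmd -128 t 8.75 x,y [-134.9   -0.7] z 23.8 Fz 30.6 Fx -20.8 Fy 3.4 w 0.4
cmd -121 t 9.07 x,y [-128.3   -0.9] z 23.9 Fz 30.5 Fx -20.9 Fy 3.2 w 0.4
cmd -114 t 9.40 x,y [-121.7   -1. ] z 23.9 Fz 30.9 Fx -23.2 Fy 2.9 w 0.3
cmd -107 t 9.72 x,y [-115.2   -1. ] z 23.9 Fz 31.9 Fx -24.6 Fy 3.1 w 0.4
cmd -100 t 10.05 x,y [-108.3   -1. ] z 23.9 Fz 31.6 Fx -25.7 Fy 3.8 w 0.4
STOP
```

View pics/scene3.png

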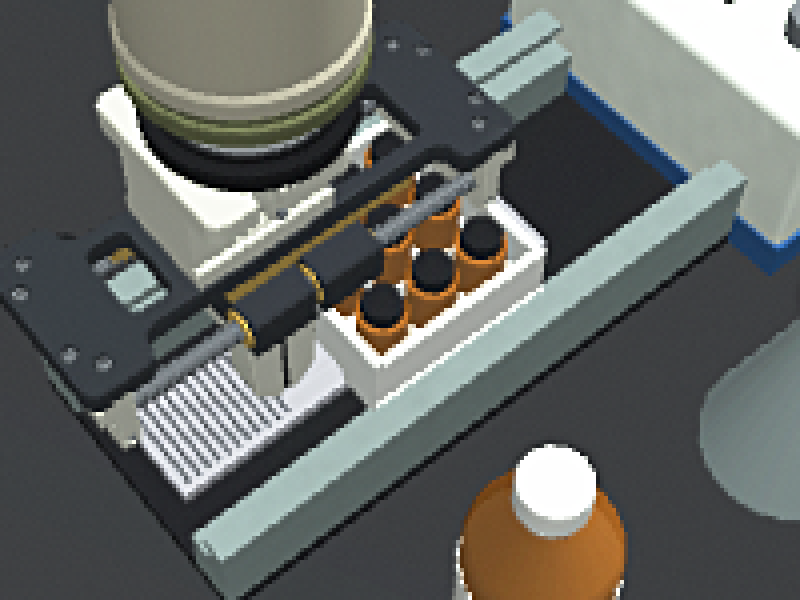

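The tray is sliding flat and the strip stays at the bottom (z 23.9 mm). Most of the 21-26 N resistance is finger friction on the strip. I'll ease the press slightly and continue.

```bash
python3 - <<'E'
from push import *
z=.0221
for x in(-.09,-.08,-.07,-.06,-.05,-.04,-.03,-.02,-.01):
    fx,fz,s=seg(x,z)
    if s["tcp_pos"][2]>.0255 or fx<-40: print("STOP");break
import cv2
cv2.imwrite("pics/scene4.png",ctrl.snapshot("scene")[135:285,205:405,::-1].repeat(4,0).repeat(4,1))
E
```

```text
cmd -90 t 10.50 x,y [-96.4  -1. ] z 24.1 Fz 25.7 Fx -19.4 Fy 2.0 w 0.5
cmd -80 t 10.90 x,y [-86.9  -0.9] z 24.1 Fz 25.5 Fx -21.0 Fy 2.5 w 0.3
cmd -70 t 11.30 x,y [-77.1  -0.8] z 24.1 Fz 26.6 Fx -21.3 Fy 2.4 w 0.3
cmd -60 t 11.70 x,y [-67.3  -0.8] z 24.1 Fz 27.4 Fx -21.5 Fy 3.2 w 0.5
cmd -50 t 12.10 x,y [-57.4  -0.8] z 24.1 Fz 28.0 Fx -21.4 Fy 3.9 w 0.5
cmd -40 t 12.50 x,y [-47.6  -0.8] z 24.1 Fz 27.6 Fx -23.3 Fy 2.9 w 0.5
cmd -30 t 12.90 x,y [-37.8  -0.8] z 24.2 Fz 28.2 Fx -23.7 Fy 2.3 w 0.8
cmd -20 t 13.30 x,y [-27.8  -0.8] z 24.2 Fz 30.1 Fx -22.4 Fy 3.2 w 0.3
cmd -10 t 13.70 x,y [-17.9  -0.8] z 24.2 Fz 29.0 Fx -23.4 Fy 2.9 w 0.3
```

View pics/scene4.png

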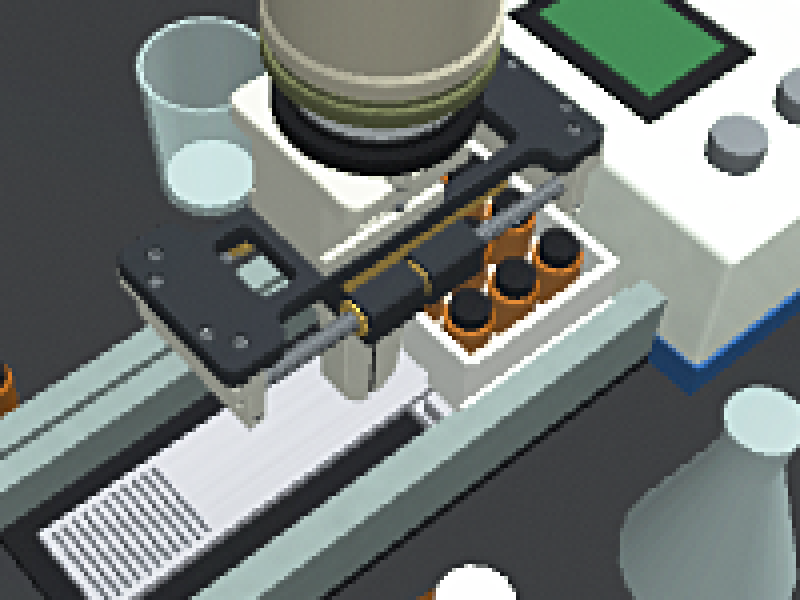

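The tray is passing the lowered teeth, with its front close to the warmer. Smaller steps now until the force rises against the stop.

```bash
python3 - <<'E'
from push import *
z=.0221;px=None
for x in np.arange(-.006,.0301,.003):
    fx,fz,s=seg(x,z,.03)
    q=DK(s["tcp_pos"])[0]
    if s["tcp_pos"][2]>.0255 or fx<-42: print("STOP");break
import cv2
cv2.imwrite("pics/scene5.png",ctrl.snapshot("scene")[135:285,205:405,::-1].repeat(4,0).repeat(4,1))
E
```

```text
cmd -6 t 14.03 x,y [-14.4  -0.8] z 24.1 Fz 29.4 Fx -24.4 Fy 1.9 w 0.4
cmd -3 t 14.28 x,y [-11.6  -0.8] z 24.2 Fz 28.9 Fx -24.0 Fy 2.1 w 0.4
cmd 0 t 14.53 x,y [-8.7 -0.8] z 24.2 Fz 30.0 Fx -24.4 Fy 2.2 w 0.0
cmd 3 t 14.78 x,y [-5.7 -0.8] z 24.2 Fz 28.9 Fx -25.3 Fy 2.8 w 0.3
cmd 6 t 15.03 x,y [-2.7 -0.8] z 24.1 Fz 30.4 Fx -24.4 Fy 3.3 w 0.5
cmd 9 t 15.28 x,y [-2.5 -0.7] z 24.2 Fz 31.1 Fx -34.0 Fy 3.4 w 0.5
cmd 12 t 15.53 x,y [-2.5 -0.7] z 24.2 Fz 33.1 Fx -41.2 Fy 3.9 w 0.5
cmd 15 t 15.78 x,y [-2.5 -0.6] z 24.2 Fz 36.2 Fx -50.3 Fy 4.2 w 0.2
STOP
```

View pics/scene5.png

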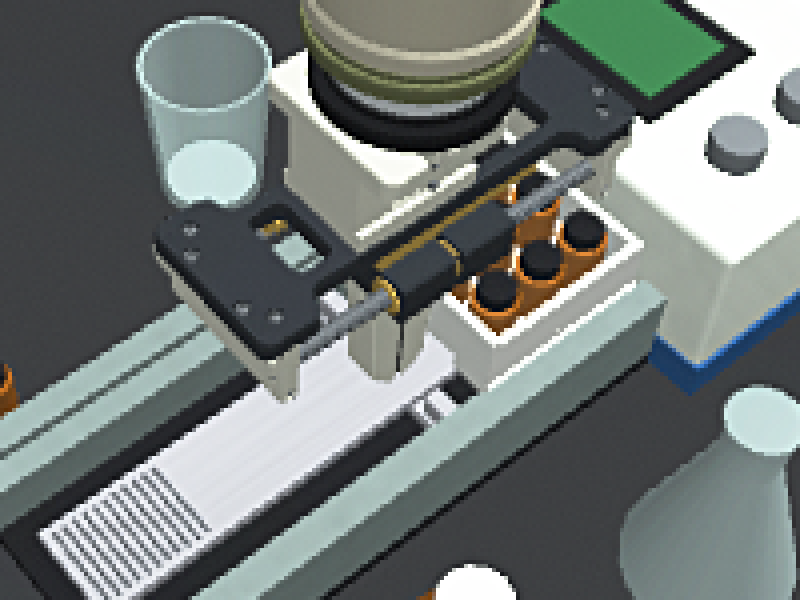

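Hard stop at TCP x = -2.5 mm: push force rises from 24 to 50 N with no motion, and the finger front is then at about +14 mm. I'll unload, back the fingers a little off the wall, then lift so the teeth spring up.

```bash
python3 - <<'E'
from push import *
import cv2
seg(-.004,.0221)
seg(-.018,.0221)
seg(-.018,.040)
seg(-.018,.06)
seg(-.018,.20,.12)
s=ctrl.get_state()
ctrl.reach([*W(-.16),.25],[np.pi,0,YAW])
s=ctrl.get_state();print(s["time"],s["force"])
np.save("ws2.npy",np.r_[s["tcp_pos"],s["ee_rot"]])
cv2.imwrite("pics/wrist6.png",ctrl.snapshot("wrist")[:,:,::-1])
cv2.imwrite("pics/scene6.png",cv2.resize(ctrl.snapshot("scene")[135:285,205:405,::-1],None,fx=4,fy=4,interpolation=cv2.INTER_CUBIC))
cv2.imwrite("pics/scene6f.png",ctrl.snapshot("scene")[:,:,::-1])
E
```

```text
cmd -4 t 16.46 x,y [-2.8 -0.9] z 24.2 Fz 22.8 Fx 1.5 Fy 4.1 w 0.5
cmd -18 t 16.96 x,y [-14.   -2.3] z 24.2 Fz 18.6 Fx 8.2 Fy 1.4 w 0.4
cmd -18 t 17.56 x,y [-18.5   0.6] z 39.6 Fz 0.8 Fx -0.0 Fy 1.1 w 0.6
cmd -18 t 18.21 x,y [-18.  -0.] z 60.2 Fz 0.4 Fx -0.2 Fy 1.1 w 0.4
cmd -18 t 19.52 x,y [-18.1   0.4] z 199.3 Fz -0.2 Fx 0.3 Fy 0.0 w 0.7
20.175 [-1.78120140e-01  1.39897157e+00  8.36761931e-05]
```

View pics/wrist6.png

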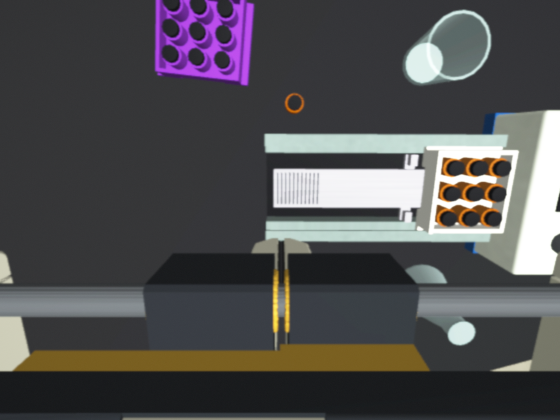

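View pics/scene6.png

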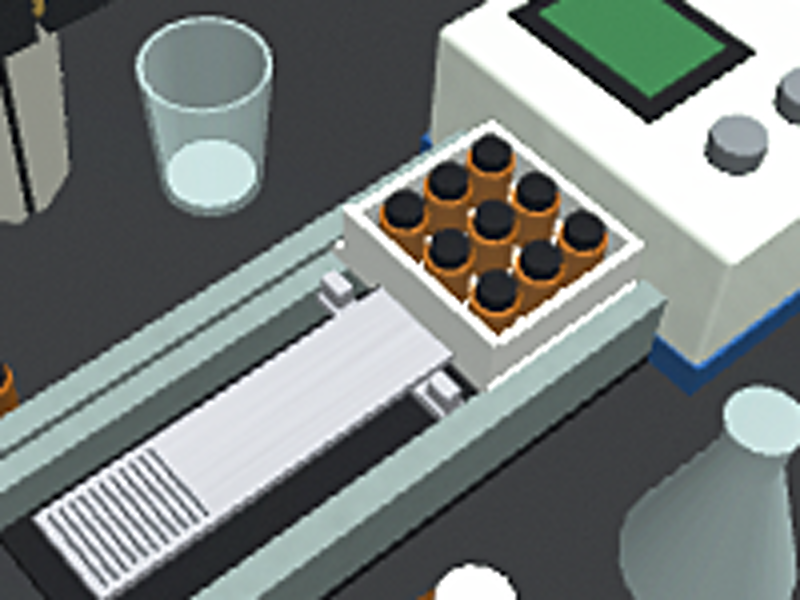

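View pics/scene6f.png

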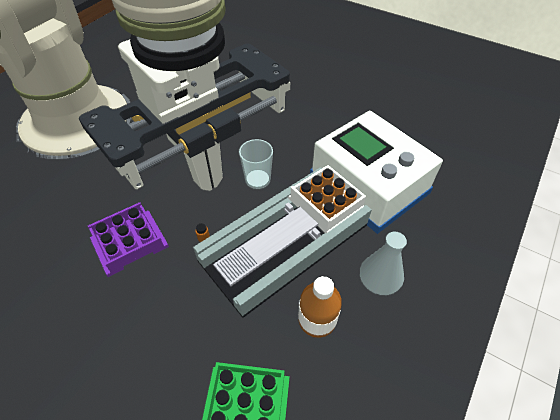

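Tray against the warmer and teeth standing up behind it, at scene crop (338,285) and (438,390). Bystanders unchanged. One numeric check before handing in.

```bash
python3 - <<'E'
from h import *
S=lambda a:np.array(a)/4+[205,135]
print("tray rear x",[np.round(1e3*DK(w),1) for w in back("scene",S([[345,207],[495,345]]),.072)], "bias ref: same corners earlier gave -105 vs -108")
print("strip rear pred up/down",[(proj("scene",[*W(-.17,.024),z])[0]-[205,135])*4 for z in(.038,.024)],"seen (36,517)")
ctrl.hand_in()
E
```

```text
tray rear x [array([15.1, 46.9]), array([ 14.3, -48.7])] bias ref: same corners earlier gave -105 vs -108
strip rear pred up/down [array([ 30.86017454, 516.16870452]), array([ 35.35171404, 533.17224979])] seen (36,517)
the job is handed in; nothing more can be done
```

The tray is home against the warmer and the catch teeth are up behind it. I handed the job in at about 20 s, and no verdict was reported.

**What I did:** I pressed the strip to its bottom with the shut fingers, which stayed at 24 mm high throughout the push. The push ended at a hard stop, where the force rose from 24 to 50 N with no movement. I then backed off the wall, let the strip up, and moved clear.

**Last checks:**
- **Tray position:** the scene camera puts its rear wall at +14 to +15 mm, against +14 mm when home. That camera read about 3 mm forward of the wrist and top cameras at the start, so the hard stop is the stronger evidence.
- **Teeth and strip:** the strip's rear corner matches the "up" height, and both teeth are visibly up behind the tray.
- **Surroundings:** the tray looks level. The vial and glassware look unmoved, though I judged that by eye rather than measuring it.
- **Robot:** the gripper is clear of everything. The final force reading was 1.4 N sideways with nothing touching, which I took as sensor offset.

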